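# Fetch the glaze test carrier out of the test kiln with the hook rod

## Robot

A 6-joint arm with a two-finger parallel gripper is mounted at the origin on the work surface. World frame = base frame: x ahead of the robot, y to its left, z up, the work surface at z = 0. Lengths are in mm, angles in rad, forces in N, time in s.
With the tool pointing down it reaches from about 275 to 1000 mm from the base axis. Payload 8.4 kg.
Tool frame: the origin (TCP) lies on the centre line of the jaws, within the pads' length; the fingertips stand 14 mm ahead of it and the grasp point (between the pads) lies 5 mm behind it; z points along the fingers, y is the line along which they close (so a half turn about z gives the same grasp; the last joint's range is limited). The gripper opens to 85 mm and grips with 20 to 120 N. Pads are 22 mm wide; open, the fingers measure 114 mm over their backs; the gripper's body (76 mm by 85 mm) begins 54 mm behind the grasp point. The pads swing forward as they close: fully open they stand 13 mm farther back than shut.
Start: joints at [1.108, 0.353, 1.633, -0, 1.155, -0.002], TCP at [277.915, 559.814, 245.281] pointing down, gripper open.
Joint ranges: [-2.63, 2.63], [-0.92, 2.1], [0.06, 2.66], [-1.3, 4.44], [0, 2.69], [-3.02, 3.02]. Speed limits (rad/s): [2.22, 2.22, 2.79, 3.14, 3.14, 3.14].

## Interface

Orientations are given as [roll, pitch, yaw] about the fixed x, y, z axes, in that order (R = Rz(yaw) Ry(pitch) Rx(roll)).
In Python, from rig import r gives the robot as it stands.
- The arm moves only by the tool step_arm, never from a script. Its argument "plan" is text: rows parted by semicolons, each of 7 numbers parted by spaces: the turn, a rotation vector about the world's x, y, z in degrees, then the shift along the world's x, y, z in mm, then the closure in counts, from 0 (fully open) to 255 (shut). In form: rx ry rz x y z hand; .... A call has 1 to 8 rows; each row is the pose to reach, as a shift and turn from the pose commanded when the call began; what a row does not reach only later rows make up. A row lasts 1/10 s, in which the tool goes at most 50 mm and 8.59 degrees, less where a joint would pass 70% of its speed; a pose out of reach is approached as far as the arm can. A call with a gripper value outside its range is refused whole. The fingers move at their own pace and stop on an object; "force" is the grip in N (left out, the last holds). Time passes only in rows, so rows that repeat a pose let the fingers close. It gives the time, the measured TCP pose, the force, the opening and the grip force at its end, in the units of the state.
- r.sense(): the state, without advancing time (a new reading comes with each control period).
- r.grab_frame(name): name is "scene" or "top"; returns (picture, depth): 480x640x3 uint8, red, green, blue; 480x640 float32, mm along the optical axis (not along the pixel's ray), 0 where there is no reading.
- r.get_calibration(name): a dict with "K" (3x3 intrinsics, pixels), "world_from_camera" (4x4, takes a point from camera to world coordinates). Camera axes: x right, y down, z forward; pixel columns grow to the right and rows downward; lengths in mm; the calibration is good to about 2 mm. A picture is of the moment at which its call begins. get_calibration takes no time and is no camera call.
- r.sign_off(): hands the job in; it is judged then, once.
The state is a dict: "clock": time; "qpos": joint angles; "qvel": joint speeds; "joint_efforts": joint torques, N m; "eef_pos": TCP position; "tcp_rot": TCP orientation; "contact_force": force on the tool from outside, world axes, zero at the start; "wrist_torque": the same for the moment, N m; "opening": opening from 0.0 (shut) to 1.0 (fully open); "grasp_force": force on a finger pad.
Only numpy, scipy, OpenCV 4.12 (cv2) and the standard library are available. Lean on these libraries where they do the work, as an engineer would, in place of code of your own. Each camera call takes 0.05 s, during which the arm holds its last target. There are 200 camera calls.

## Task

Using the hook rod, lift the little glaze-test carrier off its two brackets deep inside the open kiln, hanging safely in the bend of the hook and not balanced on its tip, and stand it gently upright on the kiln shelf lying on the bench; the carrier must not be touched with the fingers. The kiln's lining is soft brick and the rod's hook sits crooked in its worn bush, so feel for the wall and press on the kiln only very lightly. Then hang the rod back in its stand, and leave the jar, the prop and the clay block alone.

Things in the scene. Friction and masses are not known exactly. Their poses are not given: they have to be found in the camera images.
- kiln: Open-topped square bench kiln, fixed. Outside 140 (x) x 180 (y) mm, 160 high; soft white brick walls (28 thick on +x, else 35). Origin under its centre on the bench, z up. Chamber x -35..42, y -55..55, floor z = 20, rim z = 160. The rod pushing it with over 7 N spoils the brick; fingers and arm must keep off.
- kiln_mouth (a point): Centre of the kiln's mouth, in the plane of the rim, 160 mm above the kiln's origin.
- brackets (a point): Point on the chamber's -x wall midway between two steel brackets (kiln x -35, y 0, z 97.5 mm). The brackets are at y = -40 and +40, 7 mm wide, standing 19.5 mm out from the wall, each with a channel open upwards, 8.5 to 15.5 mm from the wall; channel bottom z = 97.5, outer lip to 103.5, inner lip to 107.5. The wall between them is plain.
- carrier: Glaze-test carrier, 0.12 to 0.2 kg: clay bar 19 (x) x 64 (y) x 26 (z) mm with glaze swatches; origin at the centre of its underside, z up. Two upright wires at y = -26 and +26 carry a straight level wire along y, 5 mm thick, 92 long; the opening below it is 39 high, 47 wide. At the start it hangs by the wire's ends in the brackets, y along the kiln's y.
- carrier_bar (a point): Middle of the carrier's level wire, on its centre line, 68 mm above the carrier's underside. At the start it is 12 mm from the kiln's -x wall, 100 mm above the bench: the gap between wire and wall is 9.5 mm. The hook goes under the wire with its tip up in this gap; lifted over 8 mm the wire is clear of the brackets.
- rod: Hook rod, 0.19 kg, upright in its stand. Origin: centre of the underside of its 34 x 34 x 8 mm collar, z up. Above, a square wooden handle. Below, a 5 mm round stem ending in a round J hook opening upwards to -x: bottom at x = -10 (underside z = -123.5, wire rests with its centre at z = -116), outer side x = -24 at z = -109, then curled in to the tip, x = -17, top z = -99.5. Mouth between tip and stem 12 mm.
- rod_grip (a point): Middle of the handle (18 x 18 mm, z = 8 to 78 above the rod's origin), 43 mm above the rod's origin. Gripped across its x sides it stands pushes along x best. The stem sits in a worn rubber bush at the rod's origin: an unknown fixed lean puts the hook up to 13 mm off along x, either way (height changes under 3 mm), and it springs, about 2 N per mm at the hook.
- stand: Wooden rod stand, fixed: base 130 x 100 mm, post on the +x side, flat top 60 mm wide (y), 150 mm above the bench. A slot in the top, 14 mm wide in y, runs from its open end at x = -35 to x = +15. Origin on the bench below the rod's seat. The rod's collar rests on the top, hook towards -x; the hook passes straight up and down through the slot.
- stand_seat (a point): The rod's seat on the stand's top, 150 mm above the bench, where the rod's origin (collar underside centre) belongs; within about a centimetre is well hung.
- shelf: Square white kiln shelf, 140 x 140 x 12 mm, lying fixed on the bench. Origin at the centre of its underside; its upper face is 12 mm higher. The carrier is to stand on it, its middle within 70 mm of the shelf's middle.
- jar: Glaze jar with lid, 60 mm across, 85 mm high, origin at the centre of its underside. Bystander.
- prop: Upright round kiln prop, 36 mm across, 70 mm high, origin at the centre of its underside. Bystander.
- block: Block of clay, 70 x 50 x 45 mm, origin at the centre of its underside. Bystander.
Not all that is in view belongs to the job. What is meant by the carrier is not green or red, and is the smaller of those in its own colour.

How it is judged:
By the outcome, as a careful person would: the job done as asked, in the order asked, and still so for the second after the job is handed in, with the robot touching nothing.
It also fails if it takes over 72 s, if anything falls off the work surface, if the arm or the gripper's body presses on something with over 40 N, if the wrist force passes 120 N, or if a joint passes its speed limit or range.

## Working session

There is one attempt and no reset: what is moved stays moved. The work goes in short steps, Python scripts to look and compute and a tool call to move; the robot and the scene stay as the last step left them, time stands still between calls to the robot, and variables do not carry over. Pictures are saved under pics/ and viewed, at most 11 in all, crops included, and the job is handed in when it is done.

Besides the shell and the picture viewer there is one more tool, called after "Request:" as name(argument=value, ...) on one line, values as JSON. step_arm: Moves the arm, as the interface text tells. Its arguments: {"type":"object","properties":{"plan":{"type":"string"},"force":{"type":"number"}},"required":["plan"]}

```bash
mkdir -p pics; ls
cat > h.py <<'E'
import numpy as np, cv2
from rig import r
def cal(n):
    c=r.get_calibration(n); return np.array(c["K"]),np.array(c["world_from_camera"])
def pts(n,d):
    K,T=cal(n); v,u=np.mgrid[0:480,0:640]
    P=np.stack([(u-K[0,2])/K[0,0]*d,(v-K[1,2])/K[1,1]*d,d],-1)
    return P@T[:3,:3].T+T[:3,3]
def grab(n,save=None):
    im,d=r.grab_frame(n)
    if save: cv2.imwrite(save,im[:,:,::-1])
    return im,d,pts(n,d)
def ray(n,u,v,z):
    K,T=cal(n); w=T[:3,:3]@np.linalg.inv(K)@np.array([u,v,1.]); o=T[:3,3]
    return o+w*(z-o[2])/w[2]
E
python3 - <<'E'
from h import *
print(r.sense())
for n in("scene","top"):
    im,d,P=grab(n,f"pics/{n}0.png"); np.savez(f"{n}0.npz",im=im,d=d,P=P)
    print(n,cal(n))
E
```

```text
pics
{'clock': 0.0, 'qpos': array([ 1.10758573e+00,  3.53652118e-01,  1.63414645e+00, -6.92247562e-06,
        1.15515204e+00, -2.40017821e-03]), 'qvel': array([-0.00074173,  0.00014266, -0.0006561 , -0.00039264,  0.00141632,
        0.00093121]), 'joint_efforts': array([-4.62963126e-04, -6.05243111e+01, -3.42061365e+01, -9.31750105e-05,
        9.40108235e-03, -5.60659078e-05]), 'eef_pos': array([277.72296681, 559.40568922, 244.55389823]), 'tcp_rot': array([-3.14023469e+00,  3.06992248e-06,  2.68078504e+00]), 'contact_force': array([0.00318846, 0.40604201, 0.30658228]), 'wrist_torque': array([ 0.010902  ,  0.0201124 , -0.03593946]), 'grasp_force': 0.0, 'opening': 0.9990554728616093}
scene (array([[514.43815918,   0.        , 324.5318471 ],
       [  0.        , 514.43815918, 238.99270127],
       [  0.        ,   0.        ,   1.        ]]), array([[ 7.93741181e-01,  3.80417022e-01, -4.74613344e-01,
         1.09694088e+03],
       [ 6.08247251e-01, -5.00517960e-01,  6.16049555e-01,
        -6.55555820e+02],
       [-3.19676576e-03, -7.77666163e-01, -6.28669325e-01,
         8.08461087e+02],
       [ 0.00000000e+00,  0.00000000e+00,  0.00000000e+00,
         1.00000000e+00]]))
top (array([[579.18807868,   0.        , 313.89568189],
       [  0.        , 579.18807868, 235.47091586],
       [  0.        ,   0.        ,   1.        ]]), array([[-2.12189223e-02, -9.90231551e-01,  1.37808679e-01,
         4.26765960e+02],
       [-9.99748079e-01,  2.00070423e-02, -1.01733236e-02,
         6.29496625e+00],
       [ 7.31680196e-03, -1.37989829e-01, -9.90406619e-01,
         1.16480520e+03],
       [ 0.00000000e+00,  0.00000000e+00,  0.00000000e+00,
         1.00000000e+00]]))
```

View pics/scene0.png

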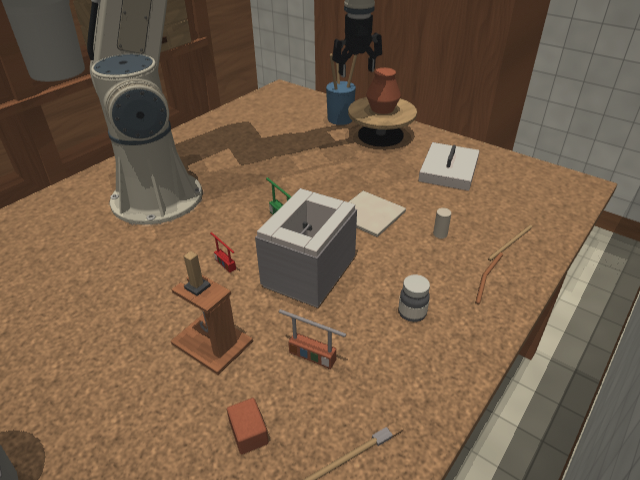

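View pics/top0.png

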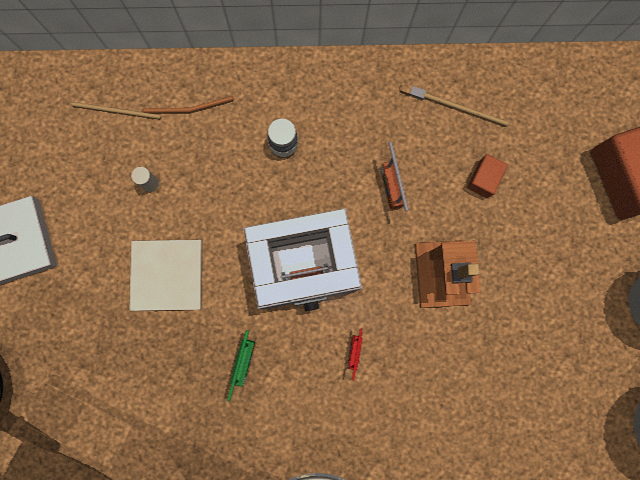

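The top view shows the kiln at (302,260) with a carrier hanging inside at about (305,270). The stand and rod are at (455,275), and the shelf is at (166,275). Next I'll measure these from depth.

```bash
cat > m.py <<'E'
from h import *
D={n:np.load(f"{n}0.npz") for n in("top","scene")}
def rect(n,box,z0,z1,lab):
    P=D[n]["P"]; u0,v0,u1,v1=box; Q=P[v0:v1,u0:u1].reshape(-1,3); d=D[n]["d"][v0:v1,u0:u1].ravel()
    Q=Q[(d>0)&(Q[:,2]>z0)&(Q[:,2]<z1)]
    (c,s,a)=cv2.minAreaRect(Q[:,:2].astype(np.float32))
    print(n,lab,len(Q),"z",np.round(np.median(Q[:,2]),1),"rect c",np.round(c,1),"size",np.round(s,1),"ang",round(a,2),"mean",np.round(Q[:,:2].mean(0),1),"min",np.round(Q.min(0),1),"max",np.round(Q.max(0),1))
k=(235,200,370,320); s=(405,230,495,315)
rect("top",k,150,172,"kiln rim")
rect("top",s,140,154,"stand top"); rect("top",s,155,163,"collar"); rect("top",s,215,245,"handle"); rect("top",s,3,30,"base")
rect("top",(120,230,212,320),6,20,"shelf")
rect("top",(265,225,340,285),92,112,"wire")
rect("top",(260,110,305,165),75,95,"jar");rect("top",(125,160,165,200),60,80,"prop");rect("top",(465,145,510,200),35,55,"block")
rect("scene",(160,240,260,370),140,154,"stand top"); rect("scene",(160,240,260,370),155,163,"collar"); rect("scene",(160,240,260,370),215,240,"handle")
rect("scene",(250,180,370,305),150,172,"kiln rim")
a=cv2.resize(D["top"]["im"][195:325,235:375],None,fx=4,fy=4,interpolation=2)[:,:,::-1]
b=cv2.resize(D["scene"]["im"][235:375,160:260],None,fx=3.7,fy=3.7,interpolation=2)[:,:,::-1]
h=max(a.shape[0],b.shape[0]); f=lambda x:cv2.copyMakeBorder(x,0,h-x.shape[0],0,0,0)
o=np.hstack([f(a),f(b)]); o=cv2.resize(o,None,fx=min(1,800/o.shape[1]),fy=min(1,800/o.shape[1])); cv2.imwrite("pics/crop1.png",o); print(o.shape)
E
python3 m.py
```

```text
top kiln rim 5501 z 158.9 rect c [530.4  18.6] size [140.3 180.2] ang 9.8 mean [527.6  18.4] min [447.5 -80.7 150.1] max [613.3 118.9 165.9]
top stand top 1295 z 148.7 rect c [ 506.9 -260.5] size [92.2 61.2] ang 1.97 mean [ 511.4 -257.8] min [ 460.  -292.3  140.1] max [ 553.3 -229.   154. ]
top collar 182 z 157.4 rect c [ 496.9 -259.7] size [33.6 33.8] ang 1.05 mean [ 495.3 -255.3] min [ 480.  -276.7  155.1] max [ 513.5 -242.5  162.5]
top handle 141 z 226.1 rect c [ 497.  -260.1] size [18. 18.] ang 2.02 mean [ 496.7 -259. ] min [ 487.8 -269.2  215.4] max [ 505.8 -250.9  230.7]
top base 2070 z 10.6 rect c [ 510.3 -277. ] size [180.  171.8] ang 87.4 mean [ 494.9 -246.8] min [ 425.  -369.6    3. ] max [ 595.7 -183.5   29.9]
top shelf 4917 z 11.2 rect c [513.  292.8] size [141.5 144.2] ang 89.66 mean [514.3 292.2] min [440.9 221.8   6. ] max [585.3 363.4  18.2]
top wire 309 z 101.2 rect c [535.8  19.4] size [ 74.  111.3] ang 9.81 mean [526.3  16.8] min [493.  -40.5  92.1] max [581.2  80.5 111.8]
top jar 593 z 83.8 rect c [781.   54.4] size [52.7 50.6] ang 0.67 mean [780.5  54.3] min [754
[... 231 characters left out ...]
.9] ang 61.13 mean [ 699.1 -355.8] min [ 658.9 -394.4   35.1] max [ 741.5 -319.3   50.9]
scene stand top 1005 z 150.1 rect c [ 509.1 -262.3] size [95.1 61.9] ang 2.57 mean [ 522.6 -267.9] min [ 462.1 -293.9  140.1] max [ 556.8 -230.   153.8]
scene collar 172 z 158.2 rect c [ 500.6 -261.6] size [34.5 35.4] ang 89.44 mean [ 504.5 -265.8] min [ 482.8 -279.   155.2] max [ 518.3 -244.5  162.6]
scene handle 140 z 226.4 rect c [ 499.9 -262. ] size [19.4 19.2] ang 89.87 mean [ 501.9 -263.4] min [ 490.3 -271.7  215. ] max [ 509.5 -252.3  230.5]
scene kiln rim 2781 z 160.3 rect c [532.8  17.1] size [142.3 186.8] ang 10.23 mean [537.1   7.4] min [449.9 -83.7 150. ] max [616.2 117.2 164.5]
(447, 800, 3)
```

View pics/crop1.png

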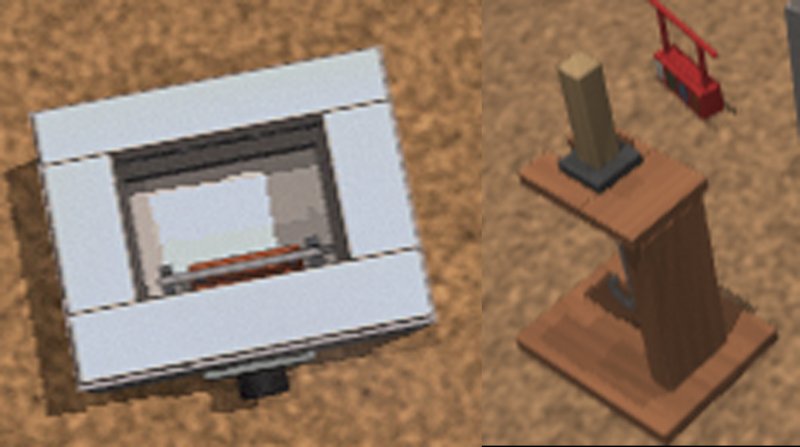

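The kiln's yaw is about +10°, with its −x wall on the robot side. The stand's yaw is about 2°, and its slot opens towards −x. Moving above the stand now.

Request:
step_arm(plan="0 0 -8 20 -30 40 0;0 0 -16 40 -75 75 0;0 0 -24 60 -120 80 0;0 0 -32 80 -165 80 0;0 0 -40 100 -210 80 0;0 0 -48 115 -255 80 0;0 0 -56 125 -300 80 0;0 0 -61.6 135 -345 80 0", force=60)

```text
clock: 0.9
eef_pos: [413.0, 212.8, 325.1]
tcp_rot: [-3.142, 0.0, 1.6]
contact_force: [0.7, -0.9, -0.1]
opening: 1.0
grasp_force: 0.0
```

Request:
step_arm(plan="0 0 0 10 -45 0 0;0 0 0 20 -90 0 0;0 0 0 30 -135 0 0;0 0 0 40 -180 0 0;0 0 0 50 -225 0 0;0 0 0 60 -270 0 0;0 0 0 68 -315 0 0;0 0 0 75 -360 0 0")

```text
clock: 1.7
eef_pos: [487.8, -147.1, 325.1]
tcp_rot: [-3.141, -0.0, 1.605]
contact_force: [1.6, -0.1, 1.3]
opening: 1.003
grasp_force: 0.0
```

Request:
step_arm(plan="0 0 0 3 -40 0 0;0 0 0 6 -80 0 0;0 0 0 10.6 -115.8 0 0;0 0 0 10.6 -115.8 0 0;0 0 0 10.6 -115.8 0 0")

```text
clock: 2.2
eef_pos: [498.1, -261.3, 324.6]
tcp_rot: [-3.141, -0.001, 1.604]
contact_force: [-0.3, 0.3, 0.6]
opening: 0.998
grasp_force: 0.0
```

Request:
step_arm(plan="0 0 0 0 0 -40 0;0 0 0 0 0 -80 0;0 0 0 0 0 -115 0;0 0 0 0 0 -137 0;0 0 0 0 0 -137 0")

```text
clock: 2.7
eef_pos: [496.5, -258.5, 185.3]
tcp_rot: [-3.136, -0.003, 1.607]
contact_force: [-1.2, 0.1, -0.1]
opening: 0.999
grasp_force: 0.0
```

Request:
step_arm(plan="0 0 0 0 0 0 255;0 0 0 0 0 0 255;0 0 0 0 0 0 255;0 0 0 0 0 0 255;0 0 0 0 0 0 255;0 0 0 0 0 0 255;0 0 0 0 0 0 255;0 0 0 0 0 0 255", force=60)

```text
clock: 3.5
eef_pos: [498.7, -261.2, 189.1]
tcp_rot: [3.141, 0.0, 1.605]
contact_force: [-1.7, 0.4, 6.8]
opening: 0.203
grasp_force: 58.9
```

Request:
step_arm(plan="0 0 0 0 0 10 255;0 0 0 0 0 30 255;0 0 0 0 0 55 255;0 0 0 0 0 80 255;0 0 0 0 0 105 255;0 0 0 0 0 130 255;0 0 0 0 0 150 255;0 0 0 0 0 170 255")

```text
clock: 4.3
eef_pos: [498.3, -260.9, 359.7]
tcp_rot: [3.141, 0.0, 1.606]
contact_force: [0.6, -0.4, -2.2]
opening: 0.198
grasp_force: 58.6
```

Request:
step_arm(plan="0 0 1 0 40 0 255;0 0 3 5 80 0 255;0 0 5 10 120 0 255;0 0 8 18 140 0 255;0 0 8 18 140 0 255;0 0 8 18 140 0 255;0 0 8 18 140 0 255;0 0 8 18 140 0 255")

```text
clock: 5.1
eef_pos: [516.3, -121.9, 358.3]
tcp_rot: [-3.141, 0.0, 1.744]
contact_force: [-0.5, -0.3, -1.2]
opening: 0.2
grasp_force: 58.8
```

Run:
```python
from h import *
s=r.sense(); print({k:s[k] for k in("eef_pos","tcp_rot","contact_force","wrist_torque")})
for n in("scene","top"):
    im,d,P=grab(n,f"pics/{n}1.png"); np.savez(f"{n}1.npz",im=im,d=d,P=P)
    K,T=cal(n); p=np.linalg.inv(T)@np.append(s["eef_pos"],1); q=K@p[:3]; print(n,q/q[2])
    if n=="scene": u,v=(q/q[2])[:2].astype(int); c=im[max(0,v-60):v+140,u-90:u+90,::-1]; print(u-90,max(0,v-60)); cv2.imwrite("pics/rod1.png",cv2.resize(c,None,fx=3,fy=3,interpolation=2))
```

```text
{'eef_pos': array([ 516.2574639 , -121.88301512,  358.27717249]), 'tcp_rot': array([-3.14130106e+00,  1.33838292e-04,  1.74368506e+00]), 'contact_force': array([-0.45951779, -0.25681703, -1.20827878]), 'wrist_torque': array([-0.0045491 , -0.00168708,  0.02384362])}
scene [246.3456249  159.03618372   1.        ]
156 99
top [399.69131193 249.80818299   1.        ]
```

View pics/rod1.png

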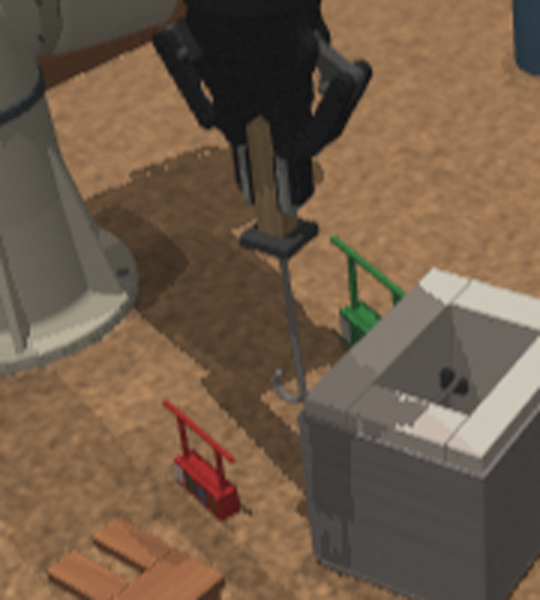

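The hook hangs clear of everything and leans towards +x; its tip is at about scene pixel (249,224) and its bottom at (253,232). Next I'll measure the lean.

```bash
cat > lean.py <<'E'
from h import *
import sys
def hook(tag,tcp,yaw):
  for n in("scene","top"):
    D=np.load(f"{n}{tag}.npz"); P=D["P"]; d=D["d"]; o=np.array(tcp)-[0,0,38]
    c,s=np.cos(yaw),np.sin(yaw); Q=(P-o); X=Q[...,0]*c+Q[...,1]*s; Y=-Q[...,0]*s+Q[...,1]*c; Z=Q[...,2]
    m=(d>0)&(abs(Y)<10)&(abs(X)<50)&(Z>-130)&(Z<75)
    print(n,m.sum())
    for z in range(75,-131,-6):
        k=m&(Z<=z)&(Z>z-6)
        if k.sum(): print(z-3,"X %.1f..%.1f"%(X[k].min(),X[k].max()),"mean %.1f"%X[k].mean(),"Y %.1f"%Y[k].mean(),k.sum())
hook(sys.argv[1],eval(sys.argv[2]),float(sys.argv[3]))
E
python3 lean.py 1 "[516.26,-121.88,358.28]" 0.1729
```

```text
scene 793
72 X -35.5..41.6 mean 3.6 Y -5.1 71
66 X -29.9..28.0 mean 3.7 Y -8.0 43
60 X -20.5..25.2 mean 5.7 Y -7.1 62
54 X -22.0..24.3 mean 8.7 Y -5.3 59
48 X -21.7..24.5 mean 8.3 Y -6.4 67
42 X -21.2..24.3 mean 7.0 Y -5.8 54
36 X -20.1..24.0 mean 7.9 Y -6.1 67
30 X -18.7..21.9 mean 6.3 Y -7.2 41
24 X -8.8..17.2 mean 5.4 Y -6.4 26
18 X -7.6..10.3 mean 5.0 Y -5.7 29
12 X -10.7..14.5 mean 5.6 Y -4.4 33
6 X -16.7..18.7 mean 8.7 Y -1.6 60
0 X 15.5..18.7 mean 17.3 Y -0.0 12
-12 X 0.6..3.6 mean 2.4 Y -2.2 3
-18 X 0.1..4.3 mean 2.2 Y -1.5 8
-24 X 0.6..4.4 mean 2.9 Y -1.7 7
-30 X 0.5..4.7 mean 3.5 Y -1.5 9
-36 X -0.0..5.4 mean 3.0 Y -2.0 7
-42 X 1.4..4.7 mean 3.8 Y -1.0 7
-48 X 0.5..6.0 mean 3.9 Y -2.0 8
-54 X 2.5..6.6 mean 4.8 Y -2.5 7
-60 X 2.3..6.6 mean 4.6 Y -1.6 9
-66 X 0.8..7.2 mean 4.9 Y -1.8 7
-72 X 2.3..7.4 mean 4.8 Y -1.2 8
-78 X 2.5..6.7 mean 5.1 Y -2.0 6
-84 X 4.9..7.8 mean 6.5 Y -2.2 8
-90 X 3.8..7.8 mean 6.0 Y -1.8 6
-96 X 3.3..7.1 mean 5.3 Y -1.8 7
-102 X -13.6..8.5 mean -0.1 Y -1.8 13
-108 X -19.0..8.3 mean -5.5 Y -1.5 14
-114 X -15.3..7.6 mean -4.7 Y -2.1 16
-120 X -12.7..6.1 mean -4.5 Y -1.3 17
-126 X -5.9..-3.7 mean -4.8 Y -0.2 2
top 0
```

Request:
step_arm(plan="0 0 0 8 36 0 255;0 0 0 16 72 0 255;0 0 0 24 108 0 255;0 0 0 31.6 142.7 0 255;0 0 0 31.6 142.7 0 255;0 0 0 31.6 142.7 0 255;0 0 0 31.6 142.7 0 255")

```text
clock: 5.9
eef_pos: [547.9, 20.8, 358.2]
tcp_rot: [-3.141, 0.0, 1.745]
contact_force: [-0.1, -0.2, -1.2]
opening: 0.199
grasp_force: 59.0
```

Request:
step_arm(plan="0 0 0 0 0 -20 255;0 0 0 0 0 -40 255;0 0 0 0 0 -60 255;0 0 0 0 0 -60 255;0 0 0 0 0 -60 255")

```text
clock: 6.4
eef_pos: [548.1, 20.8, 298.7]
tcp_rot: [-3.141, 0.0, 1.744]
contact_force: [-0.0, 0.3, -1.1]
opening: 0.201
grasp_force: 58.7
```

Run:
```python
from h import *
s=r.sense(); print(s["eef_pos"],s["contact_force"])
for n in("scene","top"):
    im,d,P=grab(n); np.savez(f"{n}2.npz",im=im,d=d,P=P)
    if n=="scene": a=cv2.resize(im[110:310,240:370,::-1],None,fx=2.9,fy=2.9,interpolation=2)
    else: b=cv2.resize(im[190:330,230:375,::-1],None,fx=2.9,fy=2.9,interpolation=2)
h=max(a.shape[0],b.shape[0]); f=lambda x:cv2.copyMakeBorder(x,0,h-x.shape[0],0,0,0)
o=np.hstack([f(a),f(b)]); print(o.shape); cv2.imwrite("pics/two2.png",o)
```

```text
[548.07548426  20.79528808 298.66398244] [-0.00629     0.33425791 -1.13241338]
(580, 797, 3)
```

View pics/two2.png

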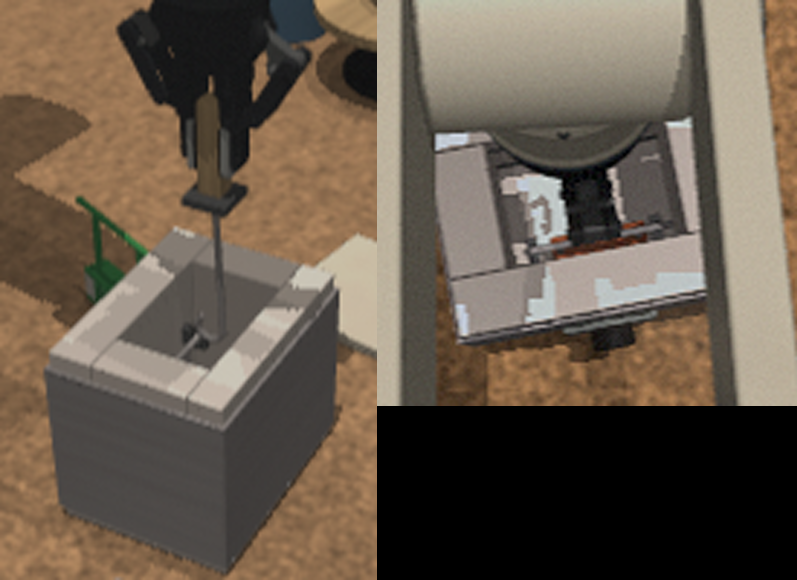

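The hook is in the chamber, in front of the wire and clear of the walls: the stem is at crop (220,290) and the wire end at (190,340). I'll continue down.

Request:
step_arm(plan="0 0 0 0 0 -15 255;0 0 0 0 0 -30 255;0 0 0 0 0 -45 255;0 0 0 0 0 -60 255;0 0 0 0 0 -71 255;0 0 0 0 0 -71 255;0 0 0 0 0 -71 255;0 0 0 0 0 -71 255")

```text
clock: 7.3
eef_pos: [548.8, 21.7, 228.3]
tcp_rot: [3.14, 0.0, 1.745]
contact_force: [0.6, -0.2, -2.5]
opening: 0.201
grasp_force: 58.9
```

Request:
step_arm(plan="0 0 0 -5.9 -1 0 255;0 0 0 -11.8 -2.1 0 255;0 0 0 -17.7 -3.1 0 255;0 0 0 -23.6 -4.2 0 255;0 0 0 -23.6 -4.2 0 255;0 0 0 -23.6 -4.2 0 255;0 0 0 -23.6 -4.2 0 255;0 0 0 -23.6 -4.2 0 255")

```text
clock: 8.1
eef_pos: [524.7, 17.5, 227.3]
tcp_rot: [3.141, 0.0, 1.745]
contact_force: [-0.3, 0.1, -1.7]
opening: 0.201
grasp_force: 58.9
```

Run:
```python
from h import *
F=[]
for i in range(6):
    im,d=r.grab_frame("scene"); s=r.sense(); F.append(np.r_[s["eef_pos"],s["contact_force"],s["wrist_torque"]])
print(np.round(F,2))
cv2.imwrite("pics/in3.png",cv2.resize(im[130:310,250:370,::-1],None,fx=3.3,fy=3.3,interpolation=2))
```

```text
[[ 5.2471e+02  1.7560e+01  2.2723e+02  3.1000e-01  5.7000e-01 -1.7700e+00
   1.0000e-02  3.0000e-02  2.0000e-02]
 [ 5.2466e+02  1.7520e+01  2.2724e+02  2.8000e-01  3.8000e-01 -1.6200e+00
  -2.0000e-02 -1.0000e-02  2.0000e-02]
 [ 5.2464e+02  1.7550e+01  2.2723e+02 -6.3000e-01 -2.7000e-01 -2.1700e+00
  -1.0000e-02 -3.0000e-02  0.0000e+00]
 [ 5.2460e+02  1.7530e+01  2.2723e+02  1.1000e-01 -8.3000e-01 -2.3100e+00
   1.0000e-02 -2.0000e-02  3.0000e-02]
 [ 5.2457e+02  1.7530e+01  2.2720e+02 -4.2000e-01 -1.3000e-01 -1.6700e+00
  -5.0000e-02 -5.0000e-02  2.0000e-02]
 [ 5.2456e+02  1.7550e+01  2.2722e+02 -8.1000e-01 -9.0000e-02 -2.1400e+00
  -3.0000e-02 -1.0000e-02 -2.0000e-02]]
```

View pics/in3.png

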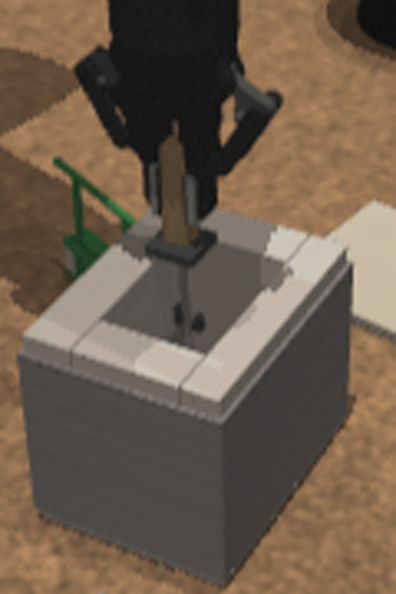

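Request:
step_arm(plan="0 0 0 -1.5 -0.3 0 255;0 0 0 -3 -0.5 0 255;0 0 0 -3.9 -0.7 0 255;0 0 0 -3.9 -0.7 0 255;0 0 0 -3.9 -0.7 0 255")

```text
clock: 8.9
eef_pos: [520.6, 16.8, 227.3]
tcp_rot: [3.141, 0.0, 1.745]
contact_force: [-0.5, -0.5, -1.9]
opening: 0.203
grasp_force: 58.9
```

```bash
cat > f.py <<'E'
from h import *
F=[]
for i in range(8):
    r.grab_frame("scene"); s=r.sense(); F.append(np.r_[s["eef_pos"],s["contact_force"],s["wrist_torque"]])
print(s["clock"],np.round(np.mean(F,0),3)); p=s["eef_pos"]-[531.6,17.9,0]; print("kiln xy of rod",p[0]*.985+p[1]*.174,-p[0]*.174+p[1]*.985)
E
python3 f.py
```

```text
9.3 [ 5.20653e+02  1.68120e+01  2.27293e+02 -6.10000e-02 -2.39000e-01
 -1.69300e+00  9.00000e-03 -8.00000e-03  1.30000e-02]
kiln xy of rod -10.984917842810374 0.8329042065368308
```

Request:
step_arm(plan="0 0 0 -1 -0.2 0 255;0 0 0 -2 -0.4 0 255;0 0 0 -2 -0.4 0 255;0 0 0 -2 -0.4 0 255")

```text
clock: 9.7
eef_pos: [518.6, 16.4, 227.3]
tcp_rot: [3.142, -0.0, 1.745]
contact_force: [-0.2, 0.1, -1.8]
opening: 0.202
grasp_force: 58.9
```

```bash
python3 f.py
```

```text
10.1 [ 5.18633e+02  1.64090e+01  2.27288e+02  1.16000e-01  4.30000e-02
 -1.72000e+00 -1.60000e-02 -1.50000e-02  2.00000e-03]
kiln xy of rod -13.044676162615257 0.8074886625316637
```

Request:
step_arm(plan="0 0 0 -1 -0.2 0 255;0 0 0 -1.5 -0.3 0 255;0 0 0 -1.5 -0.3 0 255;0 0 0 -1.5 -0.3 0 255")

```text
clock: 10.5
eef_pos: [517.1, 16.1, 227.3]
tcp_rot: [3.142, 0.0, 1.745]
contact_force: [0.0, 0.6, -1.5]
opening: 0.205
grasp_force: 58.9
```

```bash
python3 f.py
```

```text
10.9 [ 5.17127e+02  1.61240e+01  2.27283e+02  1.69000e-01  9.40000e-02
 -1.86600e+00 -1.00000e-02  1.40000e-02 -1.10000e-02]
kiln xy of rod -14.577891770943987 0.7733011279490745
```

Request:
step_arm(plan="0 0 0 -1 -0.2 0 255;0 0 0 -1.5 -0.3 0 255;0 0 0 -1.5 -0.3 0 255;0 0 0 -1.5 -0.3 0 255")

```text
clock: 11.3
eef_pos: [515.6, 15.8, 227.3]
tcp_rot: [3.142, 0.0, 1.745]
contact_force: [0.3, 0.1, -2.1]
opening: 0.208
grasp_force: 58.9
```

```bash
python3 f.py
```

```text
11.7 [ 5.15632e+02  1.58200e+01  2.27288e+02 -2.81000e-01  2.95000e-01
 -1.64600e+00 -7.00000e-03  2.00000e-02 -8.00000e-03]
kiln xy of rod -16.092274852169325 0.7286619467646505
```

Request:
step_arm(plan="0 0 0 -1 -0.2 0 255;0 0 0 -1 -0.2 0 255;0 0 0 -1 -0.2 0 255")

```text
clock: 12.0
eef_pos: [514.8, 15.6, 227.4]
tcp_rot: [3.141, 0.0, 1.745]
contact_force: [0.8, 0.7, -1.6]
opening: 0.206
grasp_force: 59.1
```

```bash
python3 f.py
```

```text
12.4 [ 5.14714e+02  1.56210e+01  2.27326e+02  8.09000e-01  6.40000e-02
 -1.58400e+00  4.90000e-02 -2.41000e-01 -1.00000e-02]
kiln xy of rod -17.05855141302009 0.6974497704794493
```

Request:
step_arm(plan="0 0 0 -1 -0.2 0 255;0 0 0 -1 -0.2 0 255;0 0 0 -1 -0.2 0 255")

```text
clock: 12.7
eef_pos: [513.9, 15.4, 227.4]
tcp_rot: [3.141, 0.0, 1.745]
contact_force: [1.6, 1.1, -1.2]
opening: 0.206
grasp_force: 59.1
```

```bash
python3 f.py
```

```text
13.1 [ 5.13835e+02  1.54350e+01  2.27408e+02  2.35000e+00  2.83000e-01
 -1.13800e+00  1.27000e-01 -6.77000e-01  1.50000e-02]
kiln xy of rod -17.991148576047536 0.6626880585908652
```

Wall contact came at rod x ≈ −16.6, which fits the measured lean of about +5.6. It is now pressing at about 2.3 N. I'll lift slowly so the tip comes up in the gap.

Request:
step_arm(plan="0 0 0 0.4 0.1 2 255;0 0 0 0.4 0.1 4 255;0 0 0 0.4 0.1 6 255;0 0 0 0.4 0.1 8 255;0 0 0 0.4 0.1 8 255;0 0 0 0.4 0.1 8 255")

```text
clock: 13.7
eef_pos: [514.1, 15.5, 235.6]
tcp_rot: [3.141, 0.0, 1.745]
contact_force: [2.2, 0.7, -1.3]
opening: 0.203
grasp_force: 59.2
```

```bash
python3 f.py
```

```text
14.1 [ 5.1409e+02  1.5509e+01  2.3537e+02  1.5220e+00  4.4000e-01 -6.7800e-01
  8.9000e-02 -5.6400e-01  9.0000e-03]
kiln xy of rod -17.724204266733988 0.7199431063023076
```

Request:
step_arm(plan="0 0 0 0 0 1 255;0 0 0 0 0 2 255;0 0 0 0 0 3 255;0 0 0 0 0 4 255;0 0 0 0 0 4 255;0 0 0 0 0 4 255")

```text
clock: 14.7
eef_pos: [514.1, 15.6, 239.5]
tcp_rot: [3.141, 0.0, 1.745]
contact_force: [1.7, 0.4, -1.2]
opening: 0.205
grasp_force: 59.1
```

```bash
python3 f.py
```

```text
15.1 [ 5.1410e+02  1.5519e+01  2.3940e+02  1.8700e+00  3.4400e-01 -4.5500e-01
  1.0300e-01 -5.5300e-01 -4.0000e-03]
kiln xy of rod -17.65935829314194 0.7054647168029375
```

Request:
step_arm(plan="0 0 0 0 0 2 255;0 0 0 0 0 4 255;0 0 0 0 0 6 255;0 0 0 0 0 8 255;0 0 0 0 0 8 255;0 0 0 0 0 8 255")

```text
clock: 15.7
eef_pos: [514.2, 15.5, 247.5]
tcp_rot: [3.141, 0.0, 1.745]
contact_force: [1.5, -0.8, -0.5]
opening: 0.205
grasp_force: 59.2
```

```bash
python3 f.py
```

```text
16.1 [ 5.14102e+02  1.55020e+01  2.47369e+02  2.08100e+00  2.93000e-01
 -6.77000e-01  9.70000e-02 -5.75000e-01  2.50000e-02]
kiln xy of rod -17.67506655299059 0.7042359589321752
```

Request:
step_arm(plan="0 0 0 0 0 2 255;0 0 0 0 0 4 255;0 0 0 0 0 6 255;0 0 0 0 0 6 255;0 0 0 0 0 6 255")

```text
clock: 16.6
eef_pos: [514.1, 15.5, 253.6]
tcp_rot: [3.141, 0.0, 1.745]
contact_force: [1.9, 0.5, -1.1]
opening: 0.203
grasp_force: 59.2
```

```bash
python3 f.py
```

```text
17.0 [ 5.14094e+02  1.55140e+01  2.53382e+02  2.03200e+00  2.64000e-01
 -5.17000e-01  1.01000e-01 -5.72000e-01  1.80000e-02]
kiln xy of rod -17.688274736833236 0.7074248908366356
```

Request:
step_arm(plan="0 0 0 1 0.2 0 255;0 0 0 2 0.4 0 255;0 0 0 2 0.4 2 255;0 0 0 2 0.4 4 255;0 0 0 2 0.4 6 255;0 0 0 2 0.4 6 255;0 0 0 2 0.4 6 255")

```text
clock: 17.7
eef_pos: [515.9, 15.9, 259.2]
tcp_rot: [-3.141, -0.0, 1.745]
contact_force: [-0.1, -0.1, -3.4]
opening: 0.204
grasp_force: 58.7
```

```bash
python3 f.py
```

```text
18.1 [ 5.15931e+02  1.59060e+01  2.59209e+02 -1.94000e-01 -1.20000e-02
 -3.86900e+00 -5.00000e-03 -1.00000e-02  1.00000e-02]
kiln xy of rod -15.702601876973112 0.7475351358977731
```

Request:
step_arm(plan="0 0 0 0 0 2 255;0 0 0 0 0 4 255;0 0 0 0 0 6 255;0 0 0 0 0 8 255;0 0 0 0 0 8 255;0 0 0 0 0 8 255")

```text
clock: 18.7
eef_pos: [516.0, 15.9, 267.3]
tcp_rot: [3.141, 0.0, 1.745]
contact_force: [0.7, -0.6, -3.5]
opening: 0.205
grasp_force: 58.7
```

```bash
python3 f.py
python3 - <<'E'
from h import *
im,d=r.grab_frame("scene"); cv2.imwrite("pics/in4.png",cv2.resize(im[120:300,250:370,::-1],None,fx=3.3,fy=3.3,interpolation=2))
E
```

```text
19.1 [ 5.15962e+02  1.59130e+01  2.67207e+02 -8.50000e-02 -6.40000e-02
 -3.90500e+00 -4.00000e-03 -3.00000e-03 -4.00000e-03]
kiln xy of rod -15.690033577506808 0.780701598353462
```

View pics/in4.png

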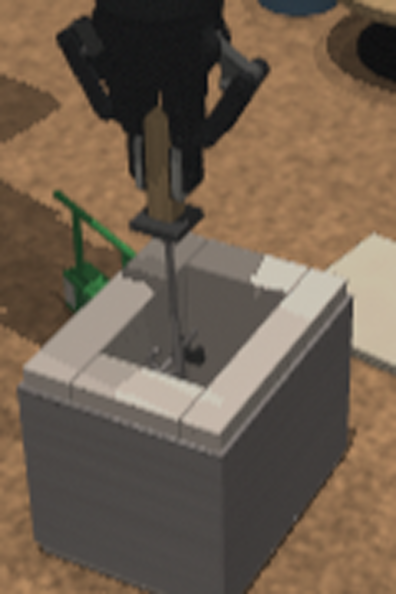

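The full weight of about 2.1 N came on at seat height, not at the tip, so the carrier hangs in the bend and clear of the brackets. Next: away from the wall, then up.

Request:
step_arm(plan="0 0 0 1.5 0.3 1 255;0 0 0 4 0.7 2 255;0 0 0 7 1.2 3 255;0 0 0 10 1.8 3 255;0 0 0 13 2.3 3 255;0 0 0 16 2.8 3 255;0 0 0 18 3.2 3 255;0 0 0 19 3.3 3 255")

```text
clock: 19.95
eef_pos: [535.2, 19.3, 270.2]
tcp_rot: [-3.142, -0.0, 1.745]
contact_force: [0.1, 0.3, -4.5]
opening: 0.203
grasp_force: 58.7
```

Request:
step_arm(plan="0 0 0 0 0 0 255;0 0 0 0 0 0 255;0 0 0 0 0 3 255;0 0 0 0 0 8 255;0 0 0 0 0 15 255;0 0 0 0 0 24 255;0 0 0 0 0 34 255;0 0 0 0 0 44 255")

```text
clock: 20.75
eef_pos: [535.1, 19.2, 315.5]
tcp_rot: [3.141, 0.0, 1.745]
contact_force: [0.3, -0.3, -3.3]
opening: 0.201
grasp_force: 58.7
```

Request:
step_arm(plan="0 0 0 0 0 11 255;0 0 0 0 0 22 255;0 0 0 0 0 33 255;0 0 0 0 0 44 255;0 0 0 0 0 55 255;0 0 0 0 0 66 255;0 0 0 0 0 77 255;0 0 0 0 0 88 255")

```text
clock: 21.55
eef_pos: [535.0, 19.2, 403.2]
tcp_rot: [-3.142, -0.0, 1.745]
contact_force: [-0.0, 0.3, -4.0]
opening: 0.206
grasp_force: 58.7
```

Request:
step_arm(plan="0 0 0 0 0 8 255;0 0 0 0 0 14 255;0 0 0 0 0 18 255;0 0 0 0 0 20 255;0 0 0 0 0 20 255;0 0 0 0 0 20 255")

```text
clock: 22.15
eef_pos: [534.8, 19.2, 421.9]
tcp_rot: [-3.141, -0.0, 1.745]
contact_force: [0.3, -0.1, -3.3]
opening: 0.2
grasp_force: 58.7
```

```bash
python3 f.py
python3 - <<'E'
from h import *
im,d,P=grab("scene"); np.savez("scene5.npz",im=im,d=d,P=P); cv2.imwrite("pics/out5.png",cv2.resize(im[60:300,220:420,::-1],None,fx=2.5,fy=2.5,interpolation=2))
E
```

```text
22.55 [ 5.34929e+02  1.92080e+01  4.22029e+02 -2.32000e-01 -3.23000e-01
 -3.64200e+00  3.00000e-03 -1.60000e-02 -1.10000e-02]
kiln xy of rod 3.578825877403132 0.6858137341051868
```

View pics/out5.png

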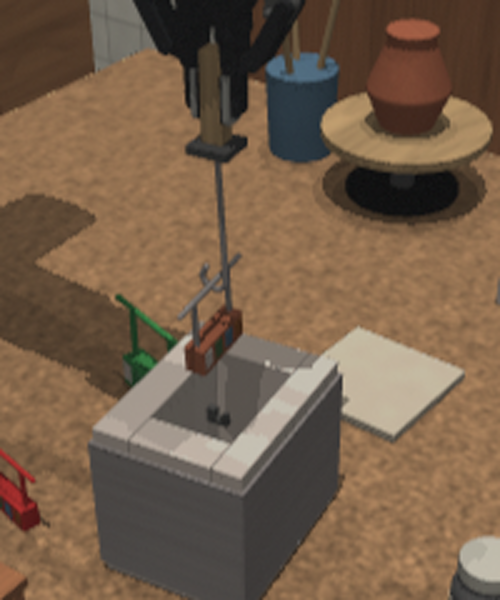

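The carrier hangs level in the bend of the hook, above the rim. Carrying it to the shelf gently.

Request:
step_arm(plan="0 0 0 0 2 0 255;0 0 0 0 7 0 255;0 0 0 -1 15 0 255;0 0 0 -2 26 0 255;0 0 0 -3 40 0 255;0 0 0 -4 56 0 255;0 0 0 -5 73 0 255;0 0 0 -6 91 0 255")

```text
clock: 23.4
eef_pos: [528.8, 112.0, 422.3]
tcp_rot: [3.141, -0.0, 1.746]
contact_force: [0.7, 0.1, -3.9]
opening: 0.205
grasp_force: 58.7
```

Request:
step_arm(plan="0 0 0 -1 18 0 255;0 0 0 -2 36 0 255;0 0 0 -3 54 0 255;0 0 0 -4 72 0 255;0 0 0 -5 90 0 255;0 0 0 -6 108 0 255;0 0 0 -7 125 0 255;0 0 0 -8 140 0 255")

```text
clock: 24.2
eef_pos: [520.6, 252.0, 422.2]
tcp_rot: [-3.142, -0.0, 1.746]
contact_force: [0.4, -0.3, -3.8]
opening: 0.205
grasp_force: 58.7
```

Request:
step_arm(plan="0 0 0 -1 13 0 255;0 0 0 -2 24 0 255;0 0 0 -2.5 33 0 255;0 0 0 -3 39 0 255;0 0 0 -3 42 0 255;0 0 0 -3 42.8 0 255;0 0 0 -3 42.8 0 255;0 0 0 -3 42.8 0 255")

```text
clock: 25.0
eef_pos: [518.1, 292.6, 422.3]
tcp_rot: [-3.142, 0.0, 1.745]
contact_force: [0.1, 1.1, -3.2]
opening: 0.205
grasp_force: 58.7
```

Request:
step_arm(plan="0 0 0 0 0 -5 255;0 0 0 0 0 -15 255;0 0 0 0 0 -30 255;0 0 0 0 0 -50 255;0 0 0 0 0 -70 255;0 0 0 0 0 -90 255;0 0 0 0 0 -110 255;0 0 0 0 0 -128 255")

```text
clock: 25.8
eef_pos: [517.3, 292.5, 291.8]
tcp_rot: [-3.14, 0.001, 1.745]
contact_force: [0.3, 0.5, -3.6]
opening: 0.204
grasp_force: 58.8
```

Request:
step_arm(plan="0 0 0 0 0 -14 255;0 0 0 0 0 -24 255;0 0 0 0 0 -30 255;0 0 0 0 0 -34 255;0 0 0 0 0 -36 255;0 0 0 0 0 -36 255;0 0 0 0 0 -36 255;0 0 0 0 0 -36 255")

```text
clock: 26.6
eef_pos: [518.3, 293.1, 258.8]
tcp_rot: [3.141, -0.0, 1.745]
contact_force: [-0.2, 0.0, -3.4]
opening: 0.202
grasp_force: 58.8
```

```bash
python3 f.py
python3 - <<'E'
from h import *
im,d,P=grab("scene"); np.savez("scene6.npz",im=im,d=d,P=P); cv2.imwrite("pics/sh6.png",cv2.resize(im[60:260,300:460,::-1],None,fx=3,fy=3,interpolation=2))
E
```

```text
27.0 [ 5.18085e+02  2.93052e+02  2.58477e+02  3.60000e-02  3.20000e-01
 -3.81100e+00  6.00000e-03 -1.70000e-02  0.00000e+00]
kiln xy of rod 34.49003452304785 273.33178801922253
```

View pics/sh6.png

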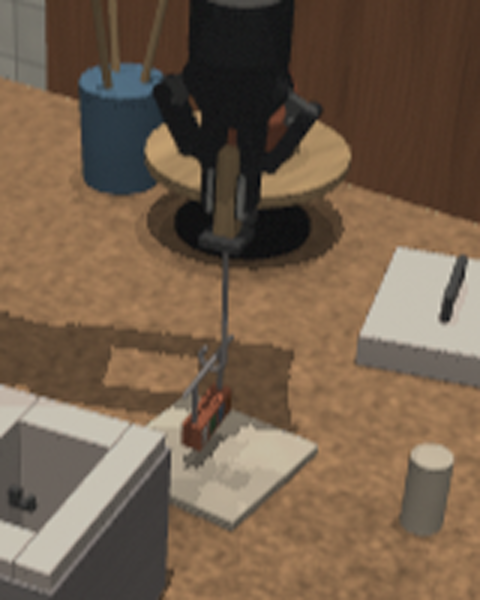

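Request:
step_arm(plan="0 0 0 0 0 -5 255;0 0 0 0 0 -10 255;0 0 0 0 0 -14 255;0 0 0 0 0 -16 255;0 0 0 0 0 -18 255;0 0 0 0 0 -19 255;0 0 0 0 0 -20 255;0 0 0 0 0 -20 255")

```text
clock: 27.85
eef_pos: [518.0, 293.0, 238.3]
tcp_rot: [3.142, -0.0, 1.745]
contact_force: [-0.1, 0.2, -3.9]
opening: 0.201
grasp_force: 58.8
```

Request:
step_arm(plan="0 0 0 0 0 -0.6 255;0 0 0 0 0 -1.2 255;0 0 0 0 0 -1.8 255;0 0 0 0 0 -2.4 255;0 0 0 0 0 -3 255;0 0 0 0 0 -3.6 255;0 0 0 0 0 -4.2 255;0 0 0 0 0 -4.8 255")

```text
clock: 28.65
eef_pos: [518.1, 293.0, 233.5]
tcp_rot: [3.141, 0.0, 1.745]
contact_force: [0.5, 0.3, -1.7]
opening: 0.202
grasp_force: 58.9
```

Request:
step_arm(plan="0 0 0 0 0 -0.5 255;0 0 0 0 0 -1 255;0 0 0 0 0 -1.5 255;0 0 0 0 0 -2 255;0 0 0 0 0 -2.5 255;0 0 0 0 0 -3 255;0 0 0 0 0 -3 255;0 0 0 0 0 -3 255")

```text
clock: 29.45
eef_pos: [518.0, 293.0, 230.5]
tcp_rot: [-3.142, 0.0, 1.745]
contact_force: [-0.5, -0.2, -2.1]
opening: 0.204
grasp_force: 58.9
```

```bash
python3 f.py
```

```text
29.85 [ 5.18018e+02  2.93018e+02  2.30498e+02  3.39000e-01  1.20000e-01
 -1.78800e+00  3.00000e-03  1.10000e-02 -6.00000e-03]
kiln xy of rod 34.481193221171424 273.3465260869408
```

Request:
step_arm(plan="0 0 0 -0.7 -0.1 -1 255;0 0 0 -1.3 -0.2 -3 255;0 0 0 -1.3 -0.2 -7 255;0 0 0 -1.3 -0.2 -11 255;0 0 0 -1.3 -0.2 -15 255;0 0 0 -1.3 -0.2 -19 255;0 0 0 -1.3 -0.2 -22 255;0 0 0 -1.3 -0.2 -22 255")

```text
clock: 30.65
eef_pos: [516.5, 292.7, 207.9]
tcp_rot: [-3.141, 0.0, 1.745]
contact_force: [-0.1, 0.3, -1.9]
opening: 0.2
grasp_force: 58.9
```

```bash
python3 f.py
```

```text
31.05 [ 5.16792e+02  2.92856e+02  2.08577e+02  6.30000e-02 -1.40000e-02
 -2.04300e+00  6.00000e-03 -6.00000e-03  5.00000e-03]
kiln xy of rod 33.26258409946633 273.4143958850584
```

Request:
step_arm(plan="0 0 0 2 0.3 0 255;0 0 0 4 0.7 0 255;0 0 0 6 1.1 0 255;0 0 0 8 1.4 0 255;0 0 0 10 1.8 0 255;0 0 0 12 2.1 0 255;0 0 0 14 2.5 0 255;0 0 0 16 2.8 0 255")

```text
clock: 31.85
eef_pos: [532.9, 295.6, 208.4]
tcp_rot: [-3.142, 0.0, 1.745]
contact_force: [-0.6, 0.8, -2.3]
opening: 0.2
grasp_force: 58.9
```

```bash
python3 f.py
```

```text
32.25 [ 5.32772e+02  2.95620e+02  2.08462e+02 -3.60000e-02  1.10000e-01
 -1.86900e+00 -3.30000e-02 -3.00000e-03  8.00000e-03]
kiln xy of rod 49.346892875244684 273.3514922885638
```

Request:
step_arm(plan="0 0 0 4 0.7 0 255;0 0 0 8 1.4 0 255;0 0 0 12 2.1 0 255;0 0 0 16 2.8 0 255;0 0 0 20 3.5 0 255;0 0 0 25 4.4 0 255;0 0 0 30 5.3 0 255;0 0 0 30 5.3 0 255")

```text
clock: 33.05
eef_pos: [563.5, 301.1, 208.5]
tcp_rot: [3.141, -0.0, 1.745]
contact_force: [0.5, 0.2, -2.3]
opening: 0.205
grasp_force: 59.1
```

Request:
step_arm(plan="0 0 0 0 0 10 255;0 0 0 0 0 30 255;0 0 0 0 0 55 255;0 0 0 0 0 80 255;0 0 0 0 0 105 255;0 0 0 0 0 130 255;0 0 0 0 0 150 255;0 0 0 0 0 150 255")

```text
clock: 33.85
eef_pos: [563.6, 301.5, 362.5]
tcp_rot: [3.136, -0.002, 1.745]
contact_force: [-0.4, -0.1, -1.1]
opening: 0.204
grasp_force: 59.3
```

```bash
python3 f.py
python3 - <<'E'
from h import *
im,d,P=grab("scene"); np.savez("scene7.npz",im=im,d=d,P=P); cv2.imwrite("pics/sh7.png",cv2.resize(im[60:260,300:460,::-1],None,fx=3,fy=3,interpolation=2))
E
```

```text
34.25 [ 5.62337e+02  3.00751e+02  3.57760e+02 -2.90000e-02 -1.50000e-01
 -2.21700e+00  4.00000e-03  8.00000e-03 -9.00000e-03]
kiln xy of rod 79.56568735742987 273.2682008188353
```

View pics/sh7.png

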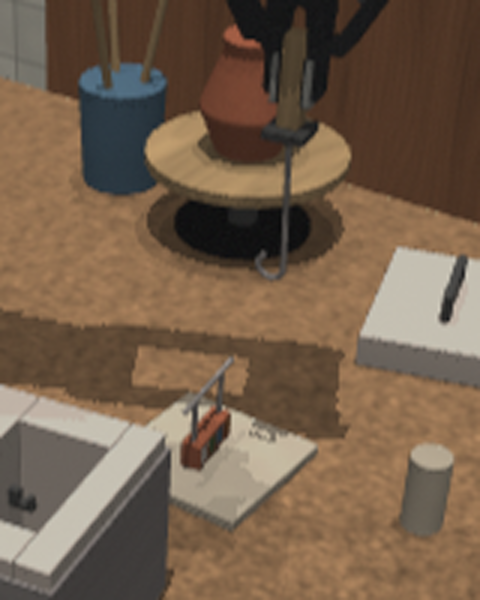

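The carrier stands upright on the shelf, at crop (205,440). Next, the rod goes back to its stand.

Request:
step_arm(plan="0 0 0 0 -10 10 255;0 0 0 0 -35 15 255;0 0 0 -5 -70 15 255;0 0 0 -10 -110 15 255;0 0 0 -15 -150 15 255;0 0 0 -20 -190 15 255;0 0 0 -25 -230 15 255;0 0 0 -30 -270 15 255")

```text
clock: 35.1
eef_pos: [532.2, 28.8, 374.4]
tcp_rot: [3.141, 0.0, 1.745]
contact_force: [1.2, 0.1, -1.4]
opening: 0.201
grasp_force: 59.0
```

Request:
step_arm(plan="0 0 -1 -5 -40 0 255;0 0 -2 -10 -80 0 255;0 0 -4 -15 -120 0 255;0 0 -6 -20 -160 0 255;0 0 -8 -25 -200 0 255;0 0 -8 -30 -235 0 255;0 0 -8 -33.8 -265 0 255;0 0 -8 -33.8 -285 0 255")

```text
clock: 35.9
eef_pos: [497.8, -256.7, 374.3]
tcp_rot: [3.141, 0.001, 1.604]
contact_force: [-0.3, 0.3, -2.6]
opening: 0.202
grasp_force: 58.9
```

Request:
step_arm(plan="0 0 0 0 -5 0 255;0 0 0 0 -7 0 255;0 0 0 0 -7 0 255;0 0 0 0 -7 0 255;0 0 0 0 -7 0 255")

```text
clock: 36.4
eef_pos: [499.0, -260.2, 373.6]
tcp_rot: [3.141, -0.0, 1.607]
contact_force: [0.7, 0.2, -2.6]
opening: 0.204
grasp_force: 59.0
```

```bash
python3 f.py; python3 -c "
from h import *;print(r.sense()['tcp_rot'])"
```

```text
36.8 [ 4.99007e+02 -2.60718e+02  3.73530e+02 -3.30000e-02  2.37000e-01
 -1.66600e+00  1.00000e-03 -1.90000e-02  0.00000e+00]
kiln xy of rod -80.70652205295957 -269.04289595035397
[-3.14154669e+00  1.03687927e-05  1.60582370e+00]
```

Request:
step_arm(plan="0 0 0 -0.4 -0.4 -10 255;0 0 0 -0.4 -0.4 -30 255;0 0 0 -0.4 -0.4 -50 255;0 0 0 -0.4 -0.4 -60 255;0 0 0 -0.4 -0.4 -75 255;0 0 0 -0.4 -0.4 -90 255;0 0 0 -0.4 -0.4 -105 255;0 0 0 -0.4 -0.4 -105 255")

```text
clock: 37.6
eef_pos: [497.4, -260.9, 266.4]
tcp_rot: [-3.138, -0.002, 1.606]
contact_force: [-0.5, 0.9, -1.8]
opening: 0.198
grasp_force: 58.8
```

Request:
step_arm(plan="0 0 0 0 0 -15 255;0 0 0 0 0 -30 255;0 0 0 0 0 -45 255;0 0 0 0 0 -57 255;0 0 0 0 0 -66 255;0 0 0 0 0 -72 255;0 0 0 0 0 -75 255;0 0 0 0 0 -75 255")

```text
clock: 38.4
eef_pos: [498.5, -261.5, 193.4]
tcp_rot: [-3.141, -0.0, 1.606]
contact_force: [-0.4, 0.2, -2.0]
opening: 0.205
grasp_force: 59.2
```

Request:
step_arm(plan="0 0 0 0 0 -1 255;0 0 0 0 0 -2 255;0 0 0 0 0 -3 255;0 0 0 0 0 -4 255;0 0 0 0 0 -4.5 255;0 0 0 0 0 -4.5 255")

```text
clock: 39.0
eef_pos: [498.5, -261.5, 189.2]
tcp_rot: [3.142, 0.0, 1.606]
contact_force: [-0.7, 0.8, 1.8]
opening: 0.202
grasp_force: 59.5
```

Seated: the vertical force has turned positive. Opening the gripper and rising.

Request:
step_arm(plan="0 0 0 0 0 0 200;0 0 0 0 0 0 150;0 0 0 0 0 0 100;0 0 0 0 0 0 50;0 0 0 0 0 0 0;0 0 0 0 0 0 0;0 0 0 0 0 0 0;0 0 0 0 0 0 0")

```text
clock: 39.8
eef_pos: [498.5, -261.5, 189.0]
tcp_rot: [3.142, 0.0, 1.606]
contact_force: [0.5, 0.0, -0.4]
opening: 0.999
grasp_force: 0.0
```

Request:
step_arm(plan="0 0 0 0 0 10 0;0 0 0 0 0 30 0;0 0 0 0 0 60 0;0 0 0 0 0 95 0;0 0 0 0 0 130 0;0 0 0 0 0 150 0;0 0 0 0 0 150 0")

```text
clock: 40.5
eef_pos: [499.9, -262.2, 343.2]
tcp_rot: [3.136, 0.003, 1.606]
contact_force: [-0.1, 0.3, -0.3]
opening: 1.001
grasp_force: 0.0
```

Request:
step_arm(plan="0 0 0 -10 35 0 0;0 0 0 -25 70 0 0;0 0 0 -40 110 0 0;0 0 0 -60 150 0 0;0 0 0 -80 180 0 0;0 0 0 -90 200 0 0;0 0 0 -90 200 0 0")

```text
clock: 41.2
eef_pos: [406.8, -59.6, 338.5]
tcp_rot: [-3.141, -0.001, 1.608]
contact_force: [0.2, 0.2, 0.3]
opening: 0.999
grasp_force: 0.0
```

```bash
python3 - <<'E'
from h import *
for n in("scene","top"):
    im,d,P=grab(n,f"pics/{n}9.png"); np.savez(f"{n}9.npz",im=im,d=d,P=P)
E
sed -i 's/0.npz/9.npz/; /^a=/,$d' m.py; python3 m.py | grep -E "collar|handle|jar|prop|block"
```

```text
top collar 196 z 157.0 rect c [ 511.6 -257.8] size [65.1 36.7] ang 10.45 mean [ 497.4 -256.3] min [ 481.5 -277.6  155. ] max [ 540.3 -233.8  161.8]
top handle 141 z 226.3 rect c [ 498.  -260.2] size [18.1 18.2] ang 2.38 mean [ 497.6 -259.4] min [ 488.9 -269.3  215.1] max [ 507.2 -251.   231.5]
top jar 589 z 83.8 rect c [781.1  54.5] size [50.6 52. ] ang 88.93 mean [780.6  54.4] min [755.1  29.2  75.1] max [807.1  79.9  91.2]
top prop 283 z 68.8 rect c [703.3 329.4] size [36.1 34.4] ang 86.84 mean [702.8 328.4] min [686.  311.3  60.5] max [720.7 347.3  76.4]
top block 874 z 43.4 rect c [ 700.  -356.6] size [50.2 72.5] ang 61.01 mean [ 699.1 -355.8] min [ 658.7 -394.8   35.2] max [ 740.9 -320.5   51.4]
scene collar 175 z 158.4 rect c [ 500.9 -262.3] size [35.5 35.3] ang 0.37 mean [ 505.4 -266. ] min [ 483.1 -280.   155. ] max [ 518.6 -244.6  162.9]
scene handle 143 z 226.5 rect c [ 500.7 -262.4] size [20.6 18.6] ang 1.28 mean [ 503.1 -263.9] min [ 490.4 -271.9  215. ] max [ 511.  -253.2  230.7]
```

View pics/scene9.png

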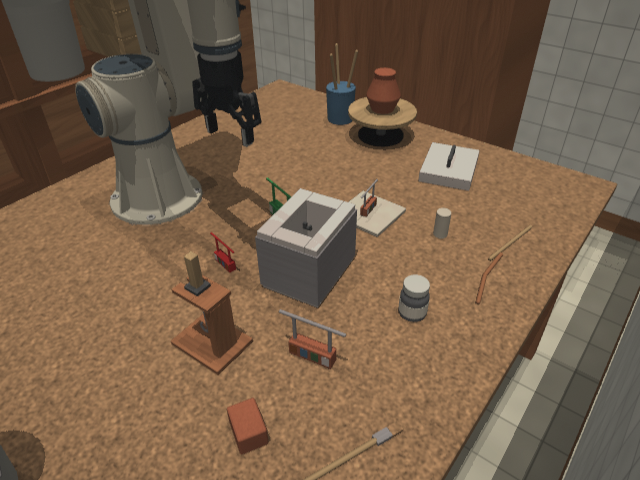

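The carrier stands on the shelf at (369,205), and the rod is back in the stand at (197,275). The bystanders haven't moved.

```bash
python3 -c "
from rig import r; print(r.sign_off())"
```

```text
the job is handed in; nothing more can be done
None
```

The job is handed in: the carrier stands upright on the shelf, the rod is back in its stand, the rod pressed the kiln wall at only about 2.4 N, and the jar, prop and block are unmoved.

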